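Flip open the chopstick box

ROBOT

A 6-joint arm with a two-finger parallel gripper is mounted at the origin on a cart in front of the work surface, level with it; the furniture and walls round the work are solid. World frame = base frame: x ahead of the robot, y to its left, z up, the work surface at z = 0. Lengths are in m, angles in degrees, forces in N, time in s.
With the tool pointing down it reaches from about 0.25 to 0.8 m from the base axis. Payload 3.9 kg.
Tool frame: the origin (TCP) lies midway between the tips of the shut fingers; the grasp point (between the pads) lies 19 mm behind it (pinch_z is the z of the grasp point in the tool frame, in m); z points along the fingers, y is the line along which they close (so a half turn about z gives the same grasp; the last joint's range is limited). The gripper opens to 85 mm and grips with 20 to 120 N. Pads are 22 mm wide; open, the fingers measure 114 mm over their backs; the gripper's body (76 mm by 85 mm) begins 54 mm behind the grasp point. The pads swing forward as they close: fully open they stand 13 mm farther back than shut.
Start: joints at [64.859, 14.897, -7.913, 67.191, 0, 90], TCP at [0.223, 0.475, 0.231] pointing down, gripper open.
Joint ranges: [-159.42, 159.42], [-47.68, 98.78], [-73.54, 78.23], [-108.79, 121.32], [-90, 84.71], [-180, 180]. Speed limits (degrees/s): [147.25, 147.25, 180, 180, 180, 180].

INTERFACE

Orientations are given as a 3x3 rotation matrix whose columns are the frame's x, y, z axes.
In Python, from plant import read_state, capture, calibration, job_done, pinch_z gives the robot as it stands. The module is installed in compiled form; this text tells all that it offers.
- The arm moves only by the shell command python3 -m creep 'ROWS' [FORCE]. ROWS is JSON, a list of rows, each an object of numbers: "fingers": the finger opening in cm, from 0 to 8.54; "x", "y", "z": the shift along the tool's x, y, z in cm; "twist": the turn about the tool's z in degrees. In form: [{"fingers": .., "x": .., "y": .., "z": .., "twist": ..}, ...]. A call has 1 to 8 rows; each row shifts and turns the commanded pose from where the row before left it, along the tool's axes as they then stand; what a row does not reach is not made up. A row lasts 1/12 s, in which the tool goes at most 41.7 mm and 7.16 degrees, less where a joint would pass 70% of its speed; a pose out of reach is approached as far as the arm can. A call is refused whole if a number of a shift passes 4.17 or a number of a turn 7.16, either way. A call with a gripper value outside its range is refused whole. The fingers move at their own pace and stop on an object; FORCE is the grip in N (left out, the last holds). Time passes only in rows, so rows that do not move let the fingers close. It gives the time, the measured TCP pose, the force, the opening and the grip force at its end, in the units of the state.
- read_state(): the state, without advancing time (a new reading comes with each control period).
- capture(name): name is "scene" or "top"; returns (picture, depth): 384x512x3 uint8, red, green, blue; 384x512 float32, m along the optical axis (not along the pixel's ray), 0 where there is no reading.
- calibration(name): a dict with "vfov" (degrees; the focal length in pixels is half the picture's height over the tangent of half this angle, whatever the lens; pixels are square), "cx", "cy" (the principal point, pixels), "k1" (the pictures are not rectified: a ray, as slopes to the right and down, at radius r is drawn at 1 + k1 r^2 times it, then the intrinsics apply), "extrinsics" (4x4, takes a point from camera to world coordinates). Camera axes: x right, y up, looking along -z (the intrinsics and any distortion apply to the point x, -y, -z); pixel columns grow to the right and rows downward; lengths in m; the calibration is good to about 2 mm. A picture is of the moment at which its call begins. calibration takes no time and is no camera call.
- job_done(): hands the job in; it is judged then, once.
The state is a dict: "time_s": time; "q": joint angles; "qvel": joint speeds; "joint_torque": joint torques, N m; "ee_pos": TCP position; "tcp_rot": TCP orientation; "wrist_force": force on the tool from outside, world axes, zero at the start; "torque": the same for the moment, N m; "gripper_width": finger opening in m; "gripper_force": force on a finger pad.
Only numpy, scipy, OpenCV 4.12 (cv2) and the standard library are available. Lean on these libraries where they do the work, as an engineer would, in place of code of your own. Each camera call takes 0.05 s, during which the arm holds its last target. There are 200 camera calls.

TASK

The chopstick box has to stand open for the diners, but a squat tin stands in front of the thumb tab of its lid. First push the tin sideways along the table, to either side, until no part of it stands in front of the tab; then flip the lid up with a fingertip and over past its balance point, so that it lies back fully open by itself, and draw away. Nothing needs grasping: do not pick up or tip the tin or the box, leave the box where it stands, and do not disturb the cup and the shaker beside it.

Things in the scene. Friction and masses are not known exactly. Their poses are not given: they have to be found in the camera images.
- chop_box: Closed, loose stainless chopstick box, about 1.6 kg, on the table. Origin: middle of its footprint, on its underside. z up; x runs from the front to the hinge side, y along its length. Walls: front face at x = -47 mm, rear at +54, ends at y = +-140, 60 mm high; the lid (x -48 to +56, y +-142) lies on it from z = 61 to 70 mm. The front looks roughly to the robot.
- chop_box_lid (a joint): Angle of the lid about the hinge line: 0 shut, grows as the lid's front edge rises, stop at 1.83 (15 degrees past upright), where it lies back open. The hinge runs freely: left alone below about 1.4 rad the lid falls shut, above about 1.55 rad it falls back open. Raising it takes 1 to 2 N at the tab.
- hinge (a point): Middle of the lid's hinge line, along the top rear edge of the box: in the box's frame at x = 56, y = 0, z = 61 mm; fixed to the box.
- tab (a point): Middle of the rounded 5 mm lip of the thumb tab: a 90 mm wide, 3 mm thick steel strip riveted to the middle of the lid's front edge, moving with the lid. Shut, in the box's frame: x = -73.5, y = 0, z = 79 mm. It slopes 16 degrees up from the lid's edge (x = -48, underside z = 70 mm) to the lip, free below except for the tin.
- tin: Squat upright food tin, 76 mm across and 58 mm high, about 0.25 kg, loose, standing close before the box and the tab. Origin: centre of its underside. The tab is clear when the tin's centre is more than 83 mm to one side of the tab's middle, along the box's y.
- cup: Bystander: loose plain tumbler, 76 mm across, 98 mm high, upright near one end of the box. Origin: centre of its underside.
- shaker: Bystander: loose salt shaker, 44 mm across, 90 mm high, upright near the other end of the box. Origin: centre of its underside.
Things that resemble listed ones, but are neither listed nor needed, are in the scene too. Leave any blue or purple look-alike of the tin alone.

How it is judged:
By the outcome, as a careful person would: the job done as asked, in the order asked, and still so for the second after the job is handed in, with the robot touching nothing.
It also fails if it takes over 56 s, if anything falls off the work surface, if the arm or the gripper's body presses on something with over 40 N, if the wrist force passes 120 N, or if a joint passes its speed limit or range.

## Working session

There is one attempt and no reset: what is moved stays moved. The work goes in short steps, Python scripts to look and compute and a shell command to move; the robot and the scene stay as the last step left them, time stands still between calls to the robot, and variables do not carry over. Pictures are saved under pics/ and viewed, at most 13 in all, crops included, and the job is handed in when it is done.

```bash
mkdir -p pics
cat > h.py <<'E'
import numpy as np, cv2
from plant import *
def unproj(name,pts,depth):
    c=calibration(name);f=192/np.tan(np.radians(c["vfov"]/2));E=np.array(c["extrinsics"]);out=[]
    K=np.array([[f,0,c["cx"]],[0,f,c["cy"]],[0,0,1.]])
    for u,v in pts:
        s=cv2.undistortPoints(np.array([[[u,v]]],float),K,np.array([c["k1"],0,0,0.]))[0,0]
        d=np.median(depth[int(v)-1:int(v)+2,int(u)-1:int(u)+2])
        out.append((E@[s[0]*d,-s[1]*d,-d,1])[:3])
    return np.array(out)
E
python3 - <<'E'
from h import *
for n in("scene","top"):
    p,d=capture(n);np.save(f"pics/{n}0.npy",d);cv2.imwrite(f"pics/{n}0.png",cv2.resize(p[:,:,::-1],(800,600),interpolation=cv2.INTER_CUBIC))
    print(n,calibration(n))
s=read_state();print(s)
E
```

```text
scene {'vfov': 49.03859432006543, 'cx': 251.23093800543256, 'cy': 187.8628930702098, 'k1': 0.006603928510791597, 'extrinsics': array([[ 0.66318562,  0.5041432 , -0.55319478,  0.06314357],
       [-0.7484489 ,  0.44967879, -0.48745587, -0.49009454],
       [ 0.0030124 ,  0.73731175,  0.67554593,  0.71621066],
       [ 0.        ,  0.        ,  0.        ,  1.        ]])}
top {'vfov': 48.45792992213196, 'cx': 258.57995670570665, 'cy': 197.27704815904843, 'k1': -0.14666918711970264, 'extrinsics': array([[ 7.82544321e-02,  9.72249324e-01, -2.20471078e-01,
         3.05276126e-01],
       [-9.96932811e-01,  7.60723138e-02, -1.83840681e-02,
        -6.22270863e-02],
       [-1.10215280e-03,  2.21233486e-01,  9.75220247e-01,
         1.18565398e+00],
       [ 0.00000000e+00,  0.00000000e+00,  0.00000000e+00,
         1.00000000e+00]])}
{'time_s': 0.1, 'q': array([ 6.48570858e+01,  1.49325321e+01, -7.97828494e+00,  6.71899566e+01,
       -1.28907555e-03,  9.00003813e+01]), 'qvel': array([ 0.026369  , -0.0355976 ,  0.21053794,  0.024007  ,  0.03394263,
       -0.04199145]), 'joint_torque': array([ 3.23198547e-04, -4.06510019e+01,  2.54527205e+01,  1.00687804e-02,
        4.94250776e-05, -1.72466628e-05]), 'ee_pos': array([0.22280823, 0.47470174, 0.23054353]), 'tcp_rot': array([[-9.05248011e-01,  4.24882937e-01, -7.26920691e-04],
       [ 4.24883558e-01,  9.05246594e-01, -1.60174180e-03],
       [-2.25102818e-05, -1.75883023e-03, -9.99998453e-01]]), 'wrist_force': array([-0.91305151,  0.06564735,  0.05412175]), 'torque': array([-0.02597404,  0.02664808, -0.01156801]), 'gripper_force': 0.0, 'gripper_width': 0.085102672368174}
```

View pics/scene0.png

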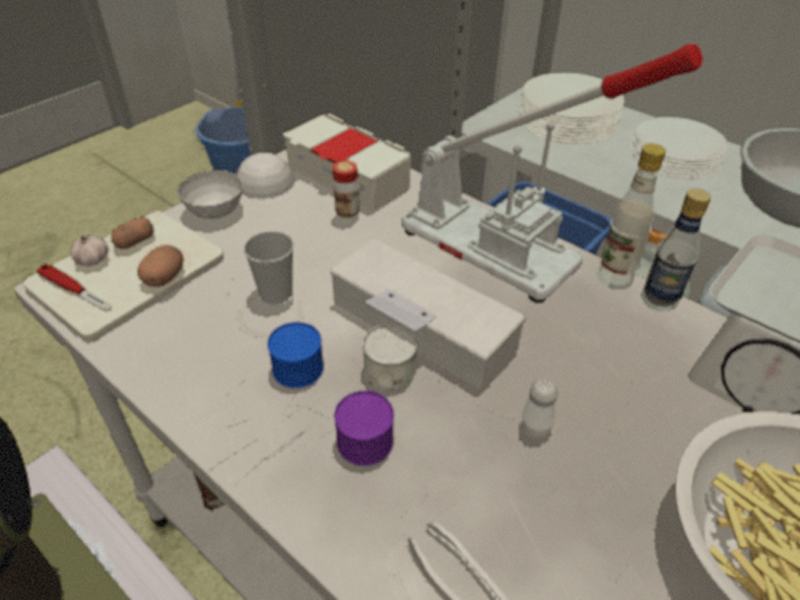

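View pics/top0.png

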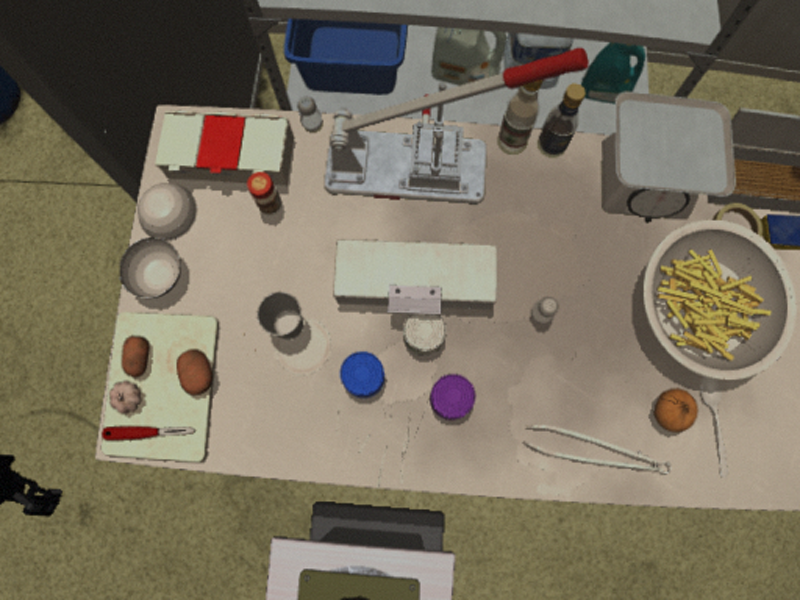

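The top view (800x600 px) shows the box lid from (335,240) to (496,303), with its tab at (414,298). The plain tin is at (425,333), the blue one at (362,375) and the purple one at (453,397). The cup is at (281,316) and the shaker at (545,311).

Run:
```python
from h import *
d=np.load("pics/top0.npy")
P={"lidRL":(338,243),"lidRR":(493,248),"lidFR":(493,299),"lidFL":(338,297),"tabL":(391,309),"tabR":(439,311),"tabmid":(415,307),"tin":(425,336),"tinL":(407,338),"tinR":(441,338),"blue":(362,371),"purple":(453,393),"shaker":(546,302),"cupL":(262,312),"cupR":(299,311),"cupbase":(287,325),"tableR":(520,350)}
for k,v in zip(P,unproj("top",[(u/1.5625,w/1.5625) for u,w in P.values()],d)):print(k,v.round(4))
p,_=capture("top");q=p[130:270,190:360];cv2.imwrite("pics/c1.png",cv2.resize(q[:,:,::-1],None,fx=4.5,fy=4.2,interpolation=cv2.INTER_CUBIC)[:600,:800])
```

```text
lidRL [0.6657 0.0838 0.0706]
lidRR [ 0.6775 -0.1885  0.0715]
lidFR [ 0.5858 -0.193   0.07  ]
lidFL [0.5725 0.0761 0.0527]
tabL [ 0.5523 -0.0194  0.0797]
tabR [ 0.5549 -0.101   0.0808]
tabmid [ 0.5592 -0.0598  0.0785]
tin [ 0.515  -0.0808  0.054 ]
tinL [ 0.5086 -0.0501  0.0566]
tinR [ 0.5134 -0.1085  0.0553]
blue [0.4461 0.0221 0.0533]
purple [ 0.4207 -0.1354  0.0527]
shaker [ 0.5829 -0.2816  0.0888]
cupL [0.5292 0.1997 0.0827]
cupR [0.5441 0.1434 0.0434]
cupbase [0.5252 0.17   0.0015]
tableR [ 5.126e-01 -2.549e-01 -1.000e-04]
```

View pics/c1.png

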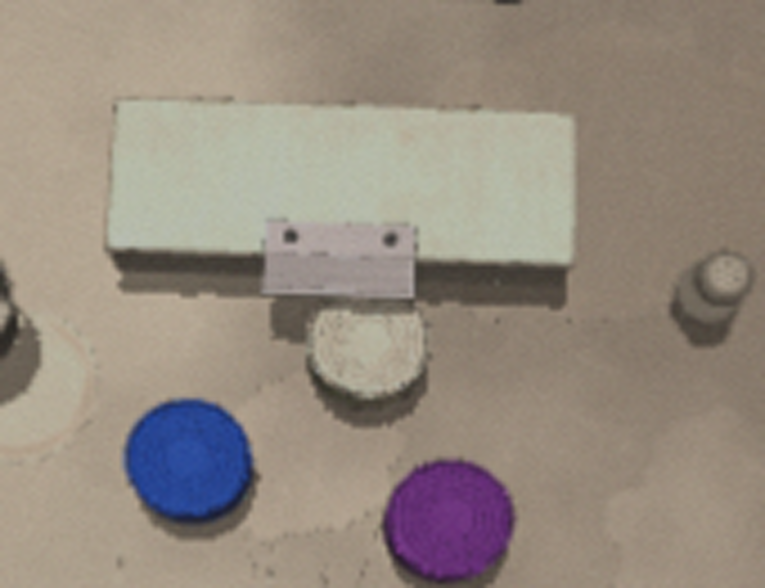

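The crop shows the tab lip from (263,294) to (415,298) and the lid corners at (115,100), (574,115), (573,265) and (107,246). The tin's rim spans columns 309 to 427 with its bottom edge at row 390.

Run:
```python
from h import *
P={"tabL":(263,294,.079),"tabR":(415,298,.079),"RL":(115,100,.07),"RR":(574,115,.07),"FR":(573,265,.07),"FL":(107,246,.07),"tinL":(309,345,.058),"tinR":(427,345,.058),"tinB":(368,390,.058),"blL":(125,458,.058),"blR":(251,458,.058),"blT":(188,398,.058),"puL":(386,518,.058),"puT":(450,460,.058),"puR":(514,518,.058),"shak":(723,275,.09)}
c=calibration("top");E=np.array(c["extrinsics"])
for k,(u,v,z) in P.items():
    a,b=[unproj("top",[(u/4.5+190,v/4.2+130)],np.full((384,512),t))[0] for t in(.5,1.)]
    print(k,(a+(b-a)*(z-a[2])/(b[2]-a[2])).round(4))
```

```text
tabL [ 0.546  -0.0151  0.079 ]
tabR [ 0.5504 -0.1047  0.079 ]
RL [0.6706 0.0865 0.07  ]
RR [ 0.6823 -0.1941  0.07  ]
FR [ 0.5814 -0.1981  0.07  ]
FL [0.5721 0.0812 0.07  ]
tinL [ 0.5194 -0.0444  0.058 ]
tinR [ 0.5248 -0.1148  0.058 ]
tinB [ 0.493  -0.0817  0.058 ]
blL [0.4382 0.0583 0.058 ]
blR [ 0.4442 -0.016   0.058 ]
blT [0.4795 0.0246 0.058 ]
puL [ 0.4125 -0.0981  0.058 ]
puT [ 0.452  -0.1332  0.058 ]
puR [ 0.4182 -0.1731  0.058 ]
shak [ 0.5769 -0.2848  0.09  ]
```

```bash
python3 -m creep '[{"fingers":0,"x":0,"y":0,"z":0,"twist":-6.85},{"fingers":0,"x":0,"y":0,"z":0,"twist":-6.85},{"fingers":0,"x":0,"y":0,"z":0,"twist":-6.85},{"fingers":0,"x":0,"y":0,"z":0,"twist":-6.85},{"fingers":0,"x":-1.9,"y":-3.4,"z":0,"twist":0},{"fingers":0,"x":-1.9,"y":-3.4,"z":0,"twist":0},{"fingers":0,"x":-1.9,"y":-3.4,"z":0,"twist":0},{"fingers":0,"x":-1.9,"y":-3.4,"z":0,"twist":0}]' 20; python3 -c "
from plant import *
print(read_state()['tcp_rot'],read_state()['q'])"
```

```text
time_s: 0.82
ee_pos: [0.3046, 0.3409, 0.231]
tcp_rot: [[-0.999, -0.041, -0.0], [-0.041, 0.999, -0.001], [0.0, -0.001, -1.0]]
wrist_force: [0.7, 0.1, -0.1]
gripper_width: -0.0
gripper_force: 0.0
[[-9.99166304e-01 -4.08243531e-02 -2.64742192e-04]
 [-4.08241892e-02  9.99166167e-01 -5.97264515e-04]
 [ 2.88904379e-04 -5.85958693e-04 -9.99999787e-01]] [ 4.82286000e+01  8.29283568e+00 -1.65635741e+01  6.51792170e+01
 -1.14836147e-02  4.58888947e+01]
```

```bash
python3 -m creep '[{"fingers":0,"x":-1.9,"y":-3.4,"z":0,"twist":0},{"fingers":0,"x":-1.9,"y":-3.4,"z":0,"twist":0},{"fingers":0,"x":-1.9,"y":-3.4,"z":0,"twist":0},{"fingers":0,"x":-1.9,"y":-3.4,"z":0,"twist":0},{"fingers":0,"x":-1.9,"y":-3.4,"z":0,"twist":0},{"fingers":0,"x":-1.9,"y":-3.4,"z":0,"twist":0},{"fingers":0,"x":-1.9,"y":-3.4,"z":0,"twist":0},{"fingers":0,"x":-1.9,"y":-3.4,"z":0,"twist":0}]'
python3 -m creep '[{"fingers":0,"x":-1.8,"y":-3.4,"z":0,"twist":0},{"fingers":0,"x":-1.8,"y":-3.4,"z":0,"twist":0},{"fingers":0,"x":-1.4,"y":-2.4,"z":0,"twist":0},{"fingers":0,"x":0,"y":0,"z":3.5,"twist":0},{"fingers":0,"x":0,"y":0,"z":3.5,"twist":0},{"fingers":0,"x":0,"y":0,"z":3.0,"twist":0}]'
```

```text
time_s: 1.48
ee_pos: [0.4673, 0.0746, 0.2312]
tcp_rot: [[-0.999, -0.039, -0.0], [-0.039, 0.999, 0.0], [0.0, 0.0, -1.0]]
wrist_force: [0.7, 0.9, -0.8]
gripper_width: -0.0002
gripper_force: 0.0
time_s: 1.98
ee_pos: [0.5205, -0.0143, 0.1296]
tcp_rot: [[-0.999, -0.038, -0.0], [-0.038, 0.999, 0.0], [0.0, 0.0, -1.0]]
wrist_force: [-0.2, -1.3, 0.3]
gripper_width: 0.0001
gripper_force: 0.0
```

Run:
```python
from h import *
p,d=capture("scene");cv2.imwrite("pics/s1.png",cv2.resize(p[:,:,::-1][120:360,130:450],(800,600),interpolation=cv2.INTER_CUBIC))
```

```text
(no output)
```

View pics/s1.png

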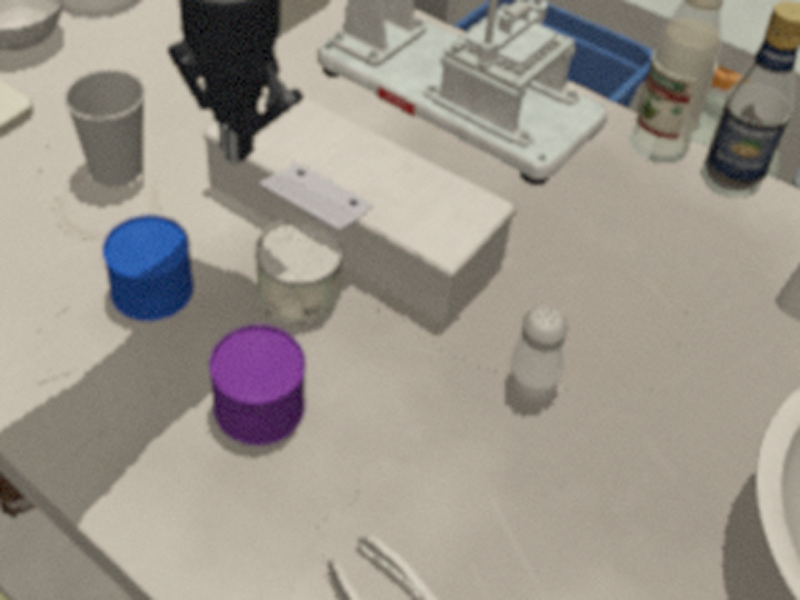

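The crop shows the shut fingers above and left of the tin, tip at (235,150). The tin is at (300,275), and the finger elbows bow out only along tool y.

```bash
python3 -m creep '[{"fingers":0,"x":-0.3,"y":0,"z":3.2,"twist":0},{"fingers":0,"x":0,"y":0,"z":3.2,"twist":0},{"fingers":0,"x":0,"y":0,"z":3.1,"twist":0},{"fingers":0,"x":0,"y":-0.5,"z":0,"twist":0},{"fingers":0,"x":0,"y":-0.5,"z":0,"twist":0},{"fingers":0,"x":0,"y":-0.5,"z":0,"twist":0},{"fingers":0,"x":0,"y":-0.5,"z":0,"twist":0},{"fingers":0,"x":0,"y":-0.5,"z":0,"twist":0}]'
python3 -m creep '[{"fingers":0,"x":0,"y":-0.7,"z":0,"twist":0},{"fingers":0,"x":0,"y":-0.7,"z":0,"twist":0},{"fingers":0,"x":0,"y":-0.7,"z":0,"twist":0},{"fingers":0,"x":0,"y":-0.7,"z":0,"twist":0},{"fingers":0,"x":0,"y":-0.7,"z":0,"twist":0},{"fingers":0,"x":0,"y":-0.7,"z":0,"twist":0},{"fingers":0,"x":0,"y":-0.7,"z":0,"twist":0}]'
python3 - <<'E'
from h import *
p,d=capture("scene");cv2.imwrite("pics/s2.png",cv2.resize(p[:,:,::-1][120:360,130:450],(800,600),interpolation=cv2.INTER_CUBIC))
E
```

```text
time_s: 2.7
ee_pos: [0.5265, -0.0388, 0.0385]
tcp_rot: [[-0.999, -0.039, 0.004], [-0.039, 0.999, 0.0], [-0.004, 0.0, -1.0]]
wrist_force: [-0.1, 1.9, -0.3]
gripper_width: -0.0002
gripper_force: 0.7
time_s: 3.28
ee_pos: [0.5265, -0.0878, 0.0364]
tcp_rot: [[-0.999, -0.039, 0.0], [-0.039, 0.999, 0.0], [-0.0, 0.0, -1.0]]
wrist_force: [0.9, 2.9, 1.6]
gripper_width: 0.0
gripper_force: 1.4
```

View pics/s2.png

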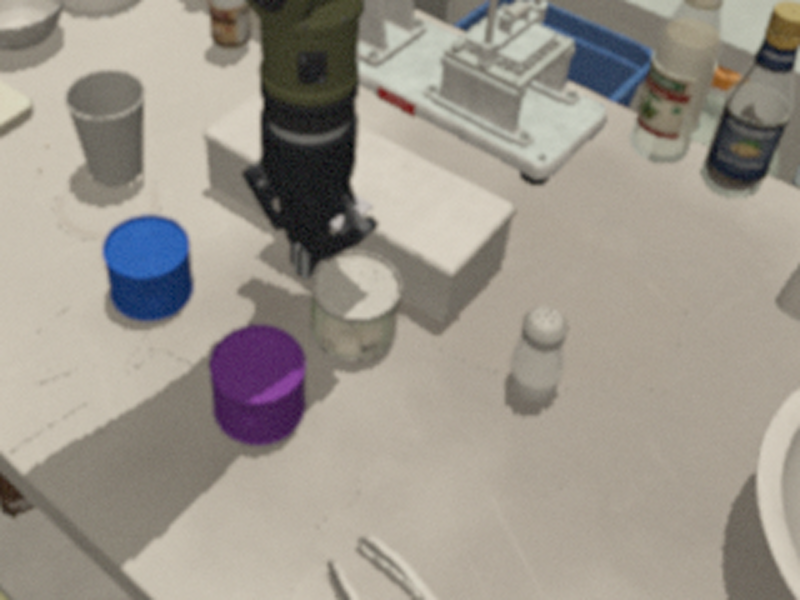

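The tin has slid right to (357,305) in the crop, upright and pushed by the fingertips. I'll push it another 3.5 cm.

```bash
python3 -m creep '[{"fingers":0,"x":0,"y":-0.7,"z":0,"twist":0},{"fingers":0,"x":0,"y":-0.7,"z":0,"twist":0},{"fingers":0,"x":0,"y":-0.7,"z":0,"twist":0},{"fingers":0,"x":0,"y":-0.7,"z":0,"twist":0},{"fingers":0,"x":0,"y":-0.5,"z":0,"twist":0},{"fingers":0,"x":0,"y":-0.2,"z":0,"twist":0},{"fingers":0,"x":0.5,"y":2,"z":0,"twist":0},{"fingers":0,"x":1.5,"y":3.0,"z":0,"twist":0}]'
python3 - <<'E'
from h import *
p,d=capture("top");q=p[130:270,190:360];cv2.imwrite("pics/c2.png",cv2.resize(q[:,:,::-1],None,fx=4.5,fy=4.2,interpolation=cv2.INTER_CUBIC)[:600,:800])
E
```

```text
time_s: 4.0
ee_pos: [0.5092, -0.0754, 0.0366]
tcp_rot: [[-0.999, -0.035, 0.005], [-0.035, 0.999, -0.003], [-0.005, -0.003, -1.0]]
wrist_force: [1.2, 1.0, 0.7]
gripper_width: 0.0002
gripper_force: 0.0
```

View pics/c2.png

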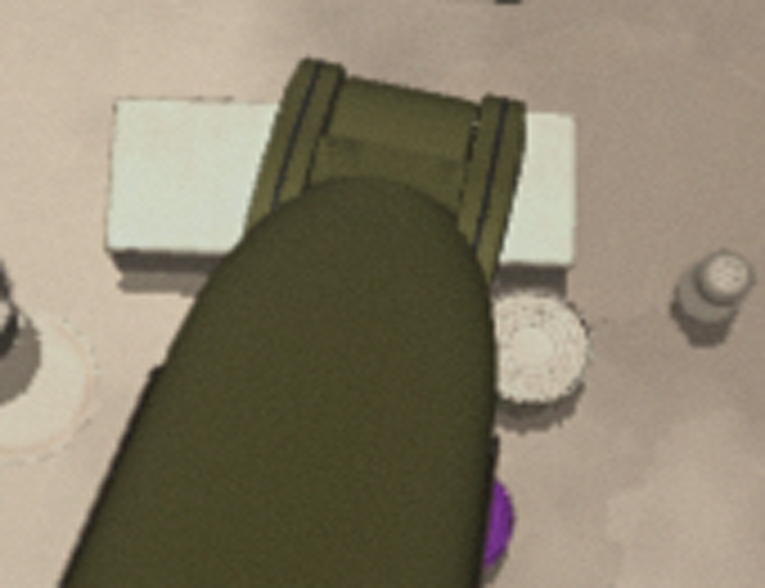

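The tin's rim now reaches column 590, against 427 before, so it has moved about 97 mm and stands well clear of the tab. The box hasn't moved. Next I bring the tip up in front of the lip and feel for contact.

```bash
python3 -m creep '[{"fingers":0,"x":0,"y":1.5,"z":-1.5,"twist":0},{"fingers":0,"x":0,"y":0,"z":-1.5,"twist":0},{"fingers":0,"x":-1,"y":0,"z":0,"twist":0},{"fingers":0,"x":-0.8,"y":0,"z":0,"twist":0},{"fingers":0,"x":0,"y":0,"z":0,"twist":0},{"fingers":0,"x":0,"y":0,"z":0,"twist":0}]'
python3 -m creep '[{"fingers":0,"x":-0.2,"y":0,"z":0,"twist":0},{"fingers":0,"x":-0.2,"y":0,"z":0,"twist":0},{"fingers":0,"x":0,"y":0,"z":0,"twist":0},{"fingers":0,"x":0,"y":0,"z":0,"twist":0}]'
```

```text
time_s: 4.55
ee_pos: [0.5237, -0.0578, 0.0655]
tcp_rot: [[-0.999, -0.039, -0.001], [-0.039, 0.999, -0.0], [0.001, -0.0, -1.0]]
wrist_force: [-1.0, -0.5, -0.8]
gripper_width: -0.0001
gripper_force: 0.0
time_s: 4.88
ee_pos: [0.527, -0.0573, 0.066]
tcp_rot: [[-0.999, -0.039, -0.001], [-0.039, 0.999, -0.0], [0.001, -0.0, -1.0]]
wrist_force: [0.0, 1.2, -1.3]
gripper_width: 0.0002
gripper_force: 0.0
```

```bash
for i in 1; do python3 -m creep '[{"fingers":0,"x":-0.2,"y":0,"z":0,"twist":0},{"fingers":0,"x":-0.2,"y":0,"z":0,"twist":0},{"fingers":0,"x":0,"y":0,"z":0,"twist":0},{"fingers":0,"x":0,"y":0,"z":0,"twist":0}]'; done
python3 -m creep '[{"fingers":0,"x":-0.2,"y":0,"z":0,"twist":0},{"fingers":0,"x":0,"y":0,"z":0,"twist":0},{"fingers":0,"x":0,"y":0,"z":0,"twist":0}]'
python3 -m creep '[{"fingers":0,"x":-0.2,"y":0,"z":0,"twist":0},{"fingers":0,"x":0,"y":0,"z":0,"twist":0},{"fingers":0,"x":0,"y":0,"z":0,"twist":0}]'
```

```text
time_s: 5.22
ee_pos: [0.5315, -0.057, 0.0664]
tcp_rot: [[-0.999, -0.04, 0.0], [-0.04, 0.999, -0.0], [-0.0, -0.0, -1.0]]
wrist_force: [-0.0, 0.1, -0.9]
gripper_width: -0.0001
gripper_force: 0.0
time_s: 5.47
ee_pos: [0.5334, -0.0569, 0.0663]
tcp_rot: [[-0.999, -0.039, 0.0], [-0.039, 0.999, -0.0], [-0.0, -0.0, -1.0]]
wrist_force: [-0.7, 0.4, 0.6]
gripper_width: -0.0001
gripper_force: 0.0
time_s: 5.72
ee_pos: [0.5354, -0.0569, 0.0663]
tcp_rot: [[-0.999, -0.039, 0.0], [-0.039, 0.999, -0.0], [-0.0, -0.0, -1.0]]
wrist_force: [-0.3, 0.2, 0.1]
gripper_width: 0.0001
gripper_force: 0.0
```

```bash
python3 -m creep '[{"fingers":0,"x":-0.2,"y":0,"z":0,"twist":0},{"fingers":0,"x":0,"y":0,"z":0,"twist":0},{"fingers":0,"x":0,"y":0,"z":0,"twist":0}]'
python3 -m creep '[{"fingers":0,"x":-0.1,"y":0,"z":0,"twist":0},{"fingers":0,"x":0,"y":0,"z":0,"twist":0},{"fingers":0,"x":0,"y":0,"z":0,"twist":0}]'
python3 - <<'E'
from h import *
p,d=capture("scene");cv2.imwrite("pics/s3.png",cv2.resize(p[:,:,::-1][150:270,190:350],(800,600),interpolation=cv2.INTER_CUBIC))
E
```

```text
time_s: 5.97
ee_pos: [0.5373, -0.0568, 0.0663]
tcp_rot: [[-0.999, -0.039, 0.0], [-0.039, 0.999, 0.0], [-0.0, 0.0, -1.0]]
wrist_force: [-0.4, 0.0, -0.5]
gripper_width: -0.0002
gripper_force: 0.0
time_s: 6.22
ee_pos: [0.5375, -0.0567, 0.0662]
tcp_rot: [[-0.999, -0.039, -0.001], [-0.039, 0.999, -0.0], [0.001, 0.0, -1.0]]
wrist_force: [-1.7, 0.2, 0.8]
gripper_width: 0.0002
gripper_force: 1.2
```

View pics/s3.png

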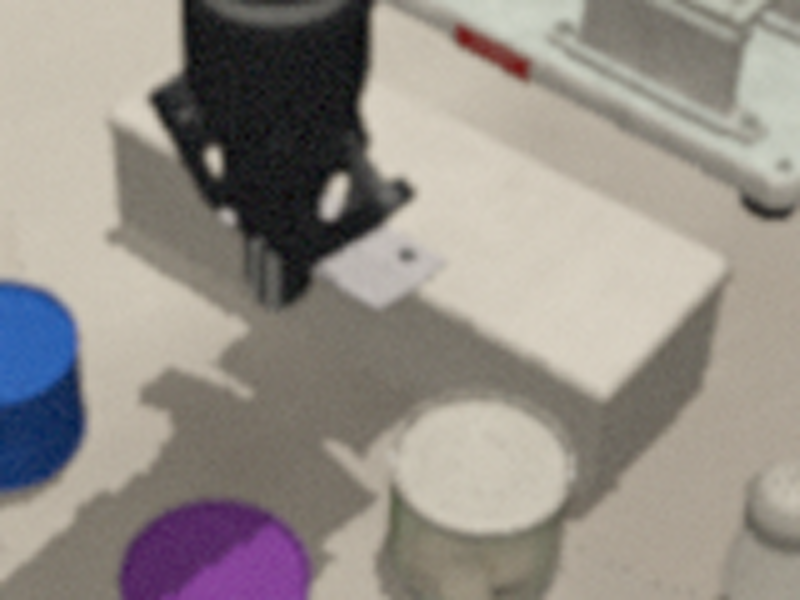

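Contact: the tip stopped at x = 0.5375 with about 1.7 N, with the fingertip on the left-centre of the lip at (270,290). Next, press lightly and rise along the lip's arc, letting friction carry it.

```bash
python3 -m creep '[{"fingers":0,"x":-0.15,"y":0,"z":0,"twist":0},{"fingers":0,"x":-0.05,"y":0,"z":-0.3,"twist":0},{"fingers":0,"x":-0.05,"y":0,"z":-0.3,"twist":0},{"fingers":0,"x":-0.06,"y":0,"z":-0.3,"twist":0},{"fingers":0,"x":-0.06,"y":0,"z":-0.3,"twist":0}]'
python3 - <<'E'
from h import *
p,d=capture("scene");cv2.imwrite("pics/s4.png",cv2.resize(p[:,:,::-1][150:270,190:350],(800,600),interpolation=cv2.INTER_CUBIC))
E
```

```text
time_s: 6.68
ee_pos: [0.5396, -0.0566, 0.0776]
tcp_rot: [[-0.999, -0.039, -0.005], [-0.039, 0.999, -0.0], [0.005, 0.0, -1.0]]
wrist_force: [-4.7, -1.2, 0.2]
gripper_width: 0.0002
gripper_force: 2.7
```

View pics/s4.png

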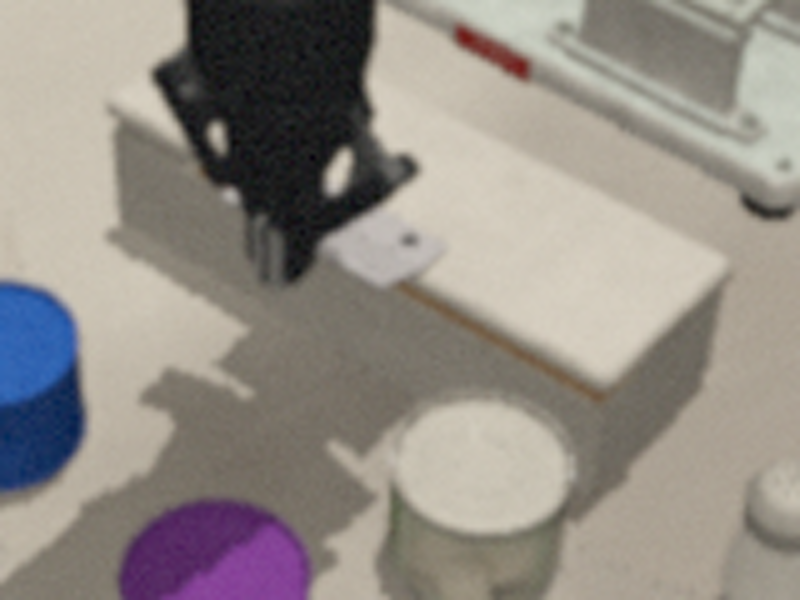

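The lid has lifted, with a dark gap along (400,285) to (600,395). The box hasn't moved. I'll keep following the arc.

```bash
python3 -m creep '[{"fingers":0,"x":-0.1,"y":0,"z":-0.4,"twist":0},{"fingers":0,"x":-0.11,"y":0,"z":-0.4,"twist":0},{"fingers":0,"x":-0.13,"y":0,"z":-0.4,"twist":0},{"fingers":0,"x":-0.14,"y":0,"z":-0.4,"twist":0},{"fingers":0,"x":-0.16,"y":0,"z":-0.4,"twist":0},{"fingers":0,"x":-0.17,"y":0,"z":-0.4,"twist":0},{"fingers":0,"x":-0.19,"y":0,"z":-0.4,"twist":0}]'
```

```text
time_s: 7.32
ee_pos: [0.5495, -0.0563, 0.106]
tcp_rot: [[-0.999, -0.039, -0.005], [-0.039, 0.999, -0.0], [0.005, 0.0, -1.0]]
wrist_force: [-6.9, -0.7, 1.6]
gripper_width: 0.0001
gripper_force: 3.5
```

```bash
python3 -m creep '[{"fingers":0,"x":-0.15,"y":0,"z":-0.4,"twist":0},{"fingers":0,"x":-0.2,"y":0,"z":-0.4,"twist":0},{"fingers":0,"x":-0.23,"y":0,"z":-0.4,"twist":0},{"fingers":0,"x":-0.26,"y":0,"z":-0.4,"twist":0},{"fingers":0,"x":-0.28,"y":0,"z":-0.4,"twist":0},{"fingers":0,"x":-0.31,"y":0,"z":-0.4,"twist":0},{"fingers":0,"x":-0.33,"y":0,"z":-0.4,"twist":0},{"fingers":0,"x":-0.36,"y":0,"z":-0.4,"twist":0}]'
python3 - <<'E'
from h import *
p,d=capture("scene");cv2.imwrite("pics/s5.png",cv2.resize(p[:,:,::-1][110:290,170:410],(800,600),interpolation=cv2.INTER_CUBIC))
E
```

```text
time_s: 7.98
ee_pos: [0.5716, -0.0554, 0.1388]
tcp_rot: [[-0.999, -0.039, -0.003], [-0.039, 0.999, -0.0], [0.003, 0.0, -1.0]]
wrist_force: [-5.5, -1.0, 4.9]
gripper_width: 0.0001
gripper_force: 3.3
```

View pics/s5.png

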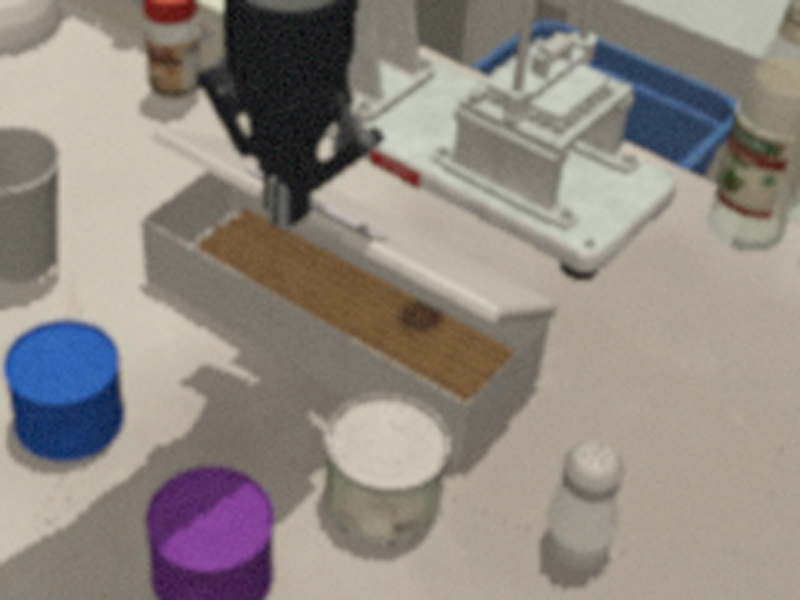

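The lid is open to about 40 degrees with the fingertip under the lip at (280,210). The box, cup and shaker haven't moved.

```bash
python3 -m creep '[{"fingers":0,"x":-0.44,"y":0,"z":-0.5,"twist":0},{"fingers":0,"x":-0.48,"y":0,"z":-0.48,"twist":0},{"fingers":0,"x":-0.53,"y":0,"z":-0.44,"twist":0},{"fingers":0,"x":-0.55,"y":0,"z":-0.41,"twist":0},{"fingers":0,"x":-0.57,"y":0,"z":-0.38,"twist":0},{"fingers":0,"x":-0.59,"y":0,"z":-0.35,"twist":0},{"fingers":0,"x":-0.60,"y":0,"z":-0.31,"twist":0},{"fingers":0,"x":-0.61,"y":0,"z":-0.29,"twist":0}]'
```

```text
time_s: 8.7
ee_pos: [0.6181, -0.0536, 0.1702]
tcp_rot: [[-0.999, -0.04, 0.001], [-0.04, 0.999, 0.0], [-0.001, -0.0, -1.0]]
wrist_force: [-1.0, -0.3, 1.1]
gripper_width: 0.0003
gripper_force: 0.5
```

```bash
python3 -m creep '[{"fingers":0,"x":-0.6,"y":0,"z":-0.2,"twist":0},{"fingers":0,"x":-0.6,"y":0,"z":-0.2,"twist":0},{"fingers":0,"x":-0.6,"y":0,"z":-0.15,"twist":0},{"fingers":0,"x":-0.6,"y":0,"z":-0.1,"twist":0},{"fingers":0,"x":-0.6,"y":0,"z":0,"twist":0},{"fingers":0,"x":-0.6,"y":0,"z":0,"twist":0},{"fingers":0,"x":-0.6,"y":0,"z":0,"twist":0},{"fingers":0,"x":-0.6,"y":0,"z":0,"twist":0}]'
python3 - <<'E'
from h import *
p,d=capture("scene");cv2.imwrite("pics/s6.png",cv2.resize(p[:,:,::-1][70:290,150:443],(800,600),interpolation=cv2.INTER_CUBIC))
E
```

```text
time_s: 9.37
ee_pos: [0.6653, -0.0517, 0.1762]
tcp_rot: [[-0.999, -0.039, -0.0], [-0.039, 0.999, 0.0], [0.0, 0.0, -1.0]]
wrist_force: [0.3, -0.5, 0.2]
gripper_width: -0.0001
gripper_force: 0.2
```

View pics/s6.png

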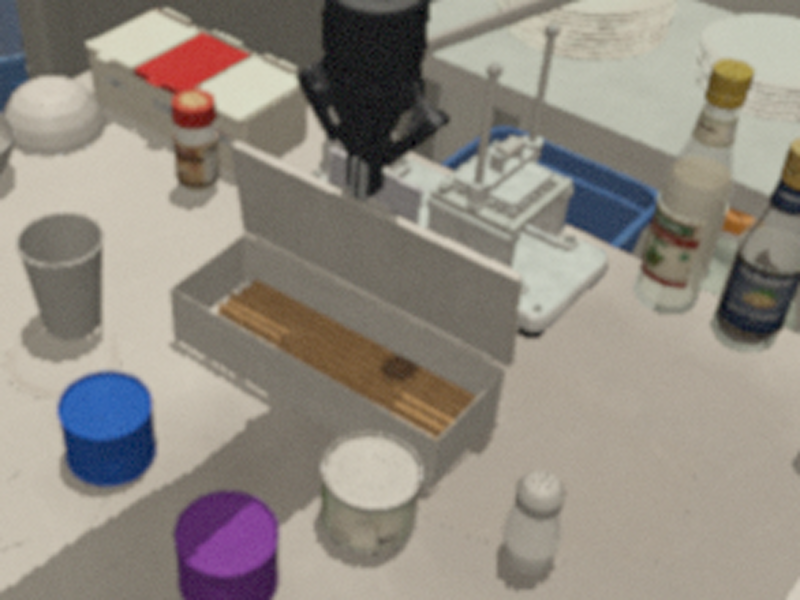

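The lid stands nearly upright with the fingertip on the tab at (365,185). I'll push it on past its balance point.

```bash
python3 -m creep '[{"fingers":0,"x":-0.5,"y":0,"z":0,"twist":0},{"fingers":0,"x":-0.5,"y":0,"z":0,"twist":0},{"fingers":0,"x":-0.5,"y":0,"z":0,"twist":0},{"fingers":0,"x":-0.5,"y":0,"z":0,"twist":0},{"fingers":0,"x":-0.5,"y":0,"z":0,"twist":0},{"fingers":0,"x":-0.5,"y":0,"z":0,"twist":0},{"fingers":0,"x":-0.3,"y":0,"z":0,"twist":0},{"fingers":0,"x":0,"y":0,"z":0,"twist":0}]'
python3 -m creep '[{"fingers":0,"x":0,"y":0,"z":0,"twist":0},{"fingers":0,"x":0,"y":0,"z":0,"twist":0},{"fingers":0,"x":0.5,"y":0,"z":0,"twist":0},{"fingers":0,"x":2,"y":0,"z":0,"twist":0},{"fingers":0,"x":3,"y":0,"z":-1,"twist":0},{"fingers":0,"x":3,"y":0,"z":-2,"twist":0},{"fingers":0,"x":3,"y":0,"z":-2,"twist":0},{"fingers":0,"x":3,"y":0,"z":-2,"twist":0}]'
python3 - <<'E'
from h import *
p,d=capture("scene");cv2.imwrite("pics/s7.png",cv2.resize(p[:,:,::-1][70:290,150:443],(800,600),interpolation=cv2.INTER_CUBIC))
E
```

```text
time_s: 10.08
ee_pos: [0.6986, -0.0504, 0.1763]
tcp_rot: [[-0.999, -0.039, 0.001], [-0.039, 0.999, -0.0], [-0.001, -0.0, -1.0]]
wrist_force: [-0.1, -0.3, 0.3]
gripper_width: -0.0002
gripper_force: 0.0
time_s: 10.75
ee_pos: [0.5504, -0.0561, 0.2468]
tcp_rot: [[-0.999, -0.039, -0.001], [-0.039, 0.999, 0.0], [0.001, 0.0, -1.0]]
wrist_force: [0.3, 0.6, 0.7]
gripper_width: 0.0002
gripper_force: 0.0
```

View pics/s7.png

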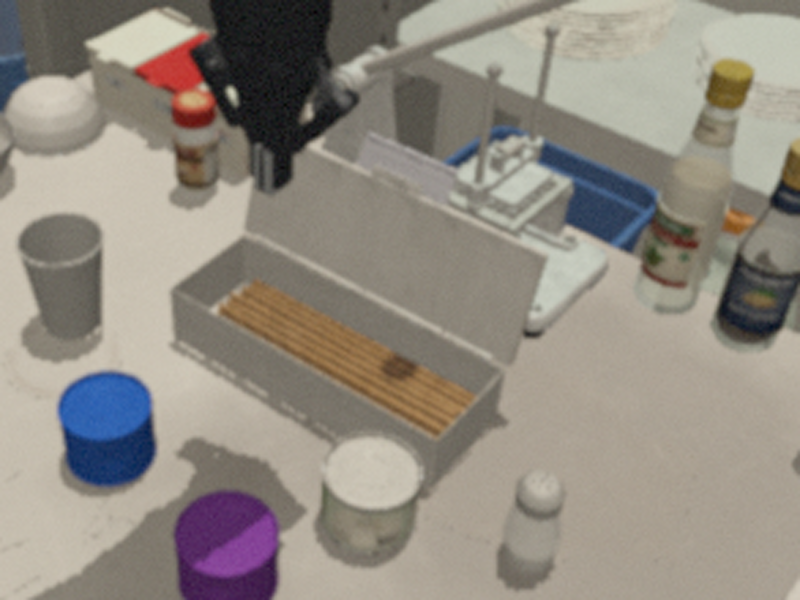

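The lid leans back fully open, with its tab at (410,165), and the gripper is well clear. The cup, the shaker and the look-alike tins haven't moved.

```bash
python3 -m creep '[{"fingers":0,"x":1,"y":0,"z":-2,"twist":0},{"fingers":0,"x":0,"y":0,"z":0,"twist":0},{"fingers":0,"x":0,"y":0,"z":0,"twist":0}]' && python3 -c "
from plant import *
print(job_done())"
```

```text
time_s: 11.05
ee_pos: [0.5431, -0.0567, 0.2677]
tcp_rot: [[-0.999, -0.039, 0.003], [-0.039, 0.999, -0.0], [-0.003, -0.0, -1.0]]
wrist_force: [0.2, 0.4, -1.0]
gripper_width: 0.0001
gripper_force: 0.0
the job is handed in; nothing more can be done
None
```

The job is handed in at 11 s of the 56 s allowed: the tin stands about 118 mm to the side of the tab's middle, the lid lies back open by itself, and in the last picture the box, cup and shaker stand where they were.

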